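# Pack a loose module in the board tester and hold it down on the pins

## Task

Clear the module tester by pressing its round reset button fully down and letting it come up again. Then take up the side play by standing the orange-handled packing piece in the gap beside whichever of the two modules has room for it, slid in along the module all the way home to the back stop and down on the floor of the bay. Finally push that same module straight down against its spring pins until its top is flush with the tester's rails, and finish with the fingers still holding it down; leave the other module and everything else on the bench alone.

Things in the scene. Friction and masses are not known exactly. Their poses are not given: they have to be found in the camera images.
- tester: grey two-bay module tester, fixed to the bench. Origin on the bench top under its middle rail; x to its closed back, y to its left, z up. Base plate 94 (x) by 232 (y) mm, top (bay floor) at z = 10. Rails along x, to z = 32 mm: y = 79..89, -6..6, -89..-79, rounded front ends at x = -32. Black housing (y = -137..-89, to z = 43) with the button at the right end
- left_mouth (a point): left bay of the tester (73 mm wide, y = 6..79): point on the bay's floor at the open front mouth of the gap side, 8.5 mm from the bay's left-hand rail. From here the gap runs 63 mm along the tester's x to the back stop (its face at x = 31.5 in the tester). To the right of the mouth, from 14.5 mm on, a lip up to z = 29 closes the front. The module lies at the bay's right wall (0 to 1 mm off)
- right_mouth (a point): right bay of the tester (73 mm wide, y = -79..-6): point on the bay's floor at the open front mouth of the gap side, 8.5 mm from the bay's left-hand rail. Otherwise just as in the left bay. The gap is about 17 mm wide in the bay that holds the narrow module and about 4.5 mm in the bay that holds the wide one
- narrow_module_center (a point): centre of the narrow module (black frame, green board, metal can in the middle), 60 (x) by 56 (y) by 14 mm, 110 g, loose, in either bay, axes along the tester's. Its spring pins hold its top 6 mm above the rails (centre at z = 31 mm); pressed down to the stop its top is flush (centre at 25 mm). Springs: 2 N at first, 9 N fully down. Press near its middle
- wide_module_center (a point): centre of the other module, of the same make but 60 by 68 by 14 mm, in the other bay on spring pins of its own; to be left alone
- packer_center (a point): centre of the packing piece, loose, upright on the bench: white blade with half-round ends, 44 (x) by 14 (y) by 24 mm high; on its middle an orange grip 24 (x) by 12 (y) mm, 24 to 64 mm above the foot. Point is 32 mm above the foot. 90 g. Grasp the grip across its 12 mm, high up: fingertips 32 mm or more above the foot clear the modules. Either end may go first
- reset_button_top (a point): top of the red reset button's cap (22 mm across) on the electronics housing; it is pressed straight down
- reset_button (a joint): travel of the reset button: 0 up, 0.005 m fully down; a spring of about 5 N returns it
- cutters: side cutters with red sleeves, a bystander
- coil: loose wire coil holder, 83 mm long, a bystander
- reel: solder reel, 54 mm across, a bystander
- tape: green and yellow pocket tape measure, a bystander

How it is judged (in metres and radians):
On the way, in this order (a step that is already met when the one before it is completed fails the run):
1. the reset button is pressed fully down (value of joint reset_button above 0.0042 m), for 0.05 s.
2. the reset button has come up again (value of joint reset_button below 0.001 m), for 0.1 s.
3. the packing piece stands in the gap beside the narrow module, home against the back stop and down on the floor, let go (x of packer_center in the frame of tester above 0.0045 m and z of packer_center in the frame of tester below 0.045 m and y of packer_center in the frame of narrow_module_center between 0.032 and 0.041 m and angle between packer_center's own z axis and vertical below 0.12 rad and contact force between the fingers and packer below 0.3 N), for 0.2 s.
At the end, for the whole second after the job is handed in: Packing piece upright (0.12 rad) in the narrow module's gap, within 5 mm of the back stop and 3 mm of the floor, not touched; that module level (0.06 rad), its top within 1.5 mm of flush with the rails, fingers pressing on it with over 4 N; reset button up (all of step 3 and z of narrow_module_center in the frame of tester below 0.0265 m and angle between narrow_module_center's own z axis and vertical below 0.06 rad and contact force between the fingers and narrow_module above 4 N and value of joint reset_button below 0.001 m); the arm keeps its last pose, push and grip.
It fails at once if the other module is pushed about or pressed (distance of wide_module_center from where it was at the start of the episode above 0.004 m).
It fails at once if a bystander is disturbed (distance of any of cutters, coil, reel, tape from where it was at the start of the episode above 0.02 m).
It also fails if it takes over 56 s, if anything falls off the work surface, if the arm or the gripper's body presses on something with over 40 N, if the wrist force passes 120 N, or if a joint passes its speed limit or range.

## Robot

A 6-joint arm with a two-finger parallel gripper is mounted at the origin on a cart in front of the work surface, level with it; the furniture and walls round the work are solid. World frame = base frame: x ahead of the robot, y to its left, z up, the work surface at z = 0. Lengths are in m, angles in degrees, forces in N, time in s.
With the tool pointing down it reaches from about 0.25 to 0.725 m from the base axis. Payload 9.7 kg.
Tool frame: the origin (TCP) lies midway between the tips of the shut fingers; the grasp point (between the pads) lies 19 mm behind it; z points along the fingers, y is the line along which they close (so a half turn about z gives the same grasp; the last joint's range is limited). The gripper opens to 85 mm and grips with 20 to 120 N. Pads are 22 mm wide; open, the fingers measure 114 mm over their backs; the gripper's body (76 mm by 85 mm) begins 54 mm behind the grasp point. The pads swing forward as they close: fully open they stand 13 mm farther back than shut.
Start: joints at [-69.844, 4.979, 10.078, 95.1, 0, 90], TCP at [0.19, -0.516, 0.231] pointing down, gripper open.
Joint ranges: [-179.16, 179.16], [-48.56, 103.87], [-65.8, 70.77], [-126.05, 130.52], [-82.76, 87.17], [-180, 180]. Speed limits (degrees/s): [127.2, 127.2, 147.25, 180, 180, 180].

## Interface

Orientations are given as [roll, pitch, yaw] about the fixed x, y, z axes, in that order (R = Rz(yaw) Ry(pitch) Rx(roll)).
In Python, from workcell import bot gives the robot as it stands.
- The arm moves only by the shell command python3 -m crank 'ROWS' [FORCE]. ROWS is JSON, a list of rows, each an object with "gripper": the finger opening in mm, from 0 to 85.4; "travel": the shift along the tool's x, y, z in mm, a list of three; "twist": the turn, a rotation vector about the tool's x, y, z in rad, a list of three. In form: [{"gripper": gripper, "travel": [tx, ty, tz], "twist": [rx, ry, rz]}, ...]. A call has 1 to 12 rows; each row shifts and turns the commanded pose from where the row before left it, along the tool's axes as they then stand; what a row does not reach is not made up. A row lasts 1/8 s, in which the tool goes at most 62.5 mm and 10.7 degrees, less where a joint would pass 70% of its speed; a pose out of reach is approached as far as the arm can. A call is refused whole if a number of a shift passes 62.5 or a number of a turn 0.188, either way. A call with a gripper value outside its range is refused whole. The fingers move at their own pace and stop on an object; FORCE is the grip in N (left out, the last holds). Time passes only in rows, so rows that do not move let the fingers close. It gives the time, the measured TCP pose, the force, the opening and the grip force at its end, in the units of the state.
- bot.get_obs(): the state, without advancing time (a new reading comes with each control period).
- bot.camera(name): name is "scene" or "side" or "wrist"; returns the picture (420x560x3 uint8, red, green, blue); there is no depth.
- bot.calibration(name): a dict with "vfov" (degrees; the focal length in pixels is half the picture's height over the tangent of half this angle, whatever the lens; pixels are square), "cx", "cy" (the principal point, pixels), "k1" (the pictures are not rectified: a ray, as slopes to the right and down, at radius r is drawn at 1 + k1 r^2 times it, then the intrinsics apply), "camera_from_world" (4x4, takes a point from world to camera coordinates). Camera axes: x right, y down, z forward; pixel columns grow to the right and rows downward; lengths in m; the calibration is good to about 2 mm. A picture is of the moment at which its call begins: read the wrist's pose just before it. calibration takes no time and is no camera call; for the wrist camera it gives the pose at the moment of the call.
- bot.job_done(): hands the job in; it is judged then, once.
The state is a dict: "time": time; "q": joint angles; "qd": joint speeds; "joint_efforts": joint torques, N m; "ee_pos": TCP position; "tcp_rot": TCP orientation; "wrist_force": force on the tool from outside, world axes, zero at the start; "torque": the same for the moment, N m; "opening": finger opening in m; "grasp_force": force on a finger pad.
Only numpy, scipy, OpenCV 4.12 (cv2) and the standard library are available. Lean on these libraries where they do the work, as an engineer would, in place of code of your own. Each camera call takes 0.05 s, during which the arm holds its last target. There are 200 camera calls.

## Working session

There is one attempt and no reset: what is moved stays moved. The work goes in short steps, Python scripts to look and compute and a shell command to move; the robot and the scene stay as the last step left them, time stands still between calls to the robot, and variables do not carry over. Pictures are saved under pics/ and viewed, at most 10 in all, crops included, and the job is handed in when it is done.

```bash
mkdir -p pics; ls; python3 - <<'E'
from workcell import bot
import cv2,numpy as np
o=bot.get_obs();print(o)
for n in("scene","side"):
    cv2.imwrite(f"pics/{n}0.png",bot.camera(n)[:,:,::-1]);c=bot.calibration(n);print(n,c)
E
```

```text
pics
{'time': 0.0, 'q': array([-6.98444091e+01,  5.01018689e+00,  1.00335484e+01,  9.50997147e+01,
        1.91324236e-03,  9.00015107e+01]), 'qd': array([ 0.04545617, -0.03647732,  0.04879496, -0.01783175,  0.03125946,
       -0.04600518]), 'joint_efforts': array([ 1.72261207e-03, -5.20389462e+01,  4.64809692e+01,  1.62477797e-02,
        1.59453375e-04,  4.83179150e-06]), 'ee_pos': array([ 0.18944107, -0.51609224,  0.23058372]), 'tcp_rot': array([-1.79923647e+02, -1.91122744e-03,  2.01540777e+01]), 'wrist_force': array([-0.24752346, -0.36506905, -0.20752257]), 'torque': array([-0.025008  ,  0.02043133,  0.02460922]), 'grasp_force': 0.0, 'opening': 0.08540516589330183}
scene {'vfov': 47.89006263261449, 'cx': 283.1528351664454, 'cy': 212.75228360027148, 'k1': -0.06690425407351301, 'camera_from_world': array([[-0.63922908, -0.76900769, -0.00365383,  0.26540899],
       [-0.58441669,  0.48886715, -0.64766198,  0.3403863 ],
       [ 0.49984329, -0.41186902, -0.76191903,  1.2853091 ],
       [ 0.        ,  0.        ,  0.        ,  1.        ]])}
side {'vfov': 55.563503553273655, 'cx': 278.8493220460376, 'cy': 209.7516192294295, 'k1': -0.10158901794727214, 'camera_from_world': array([[ 0.9282811 , -0.3718705 ,  0.00255505, -0.49172428],
       [-0.21390744, -0.53956112, -0.81432021,  0.12060474],
       [ 0.30420027,  0.75537152, -0.58041026,  1.19055842],
       [ 0.        ,  0.        ,  0.        ,  1.        ]])}
```

View pics/scene0.png

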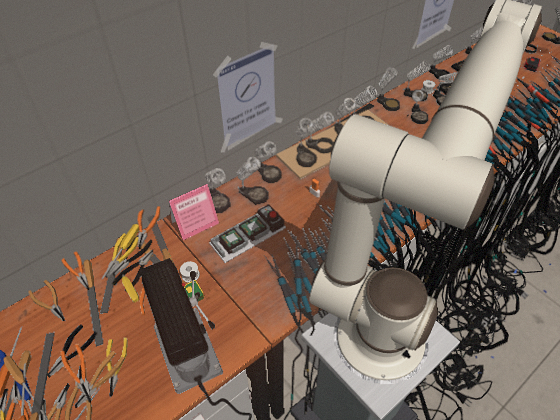

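View pics/side0.png

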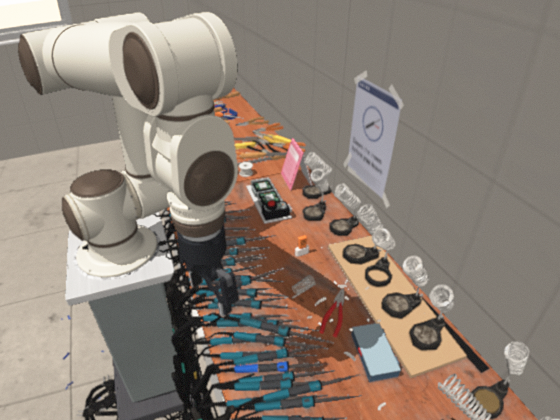

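The scene view shows the tester at about (247,232), its red button at (271,215) and the orange grip at (316,187). In the side view the tester is at (268,197), the button at (270,203) and the packer at (303,243). I'll triangulate these by colour.

```bash
cat > h.py <<'E'
from workcell import bot
import cv2,numpy as np
def K(c): 
    f=210/np.tan(np.radians(c["vfov"])/2); return np.array([[f,0,c["cx"]],[0,f,c["cy"]],[0,0,1]]),np.array([c["k1"],0,0,0,0.])
def ray(c,uv):
    k,d=K(c); p=cv2.undistortPoints(np.array([[uv]],float),k,d)[0,0]
    T=c["camera_from_world"]; R=T[:3,:3]; return -R.T@T[:3,3], R.T@np.array([*p,1.])
def plane(c,uv,z):
    o,d=ray(c,uv); return o+d*(z-o[2])/d[2]
def tri(a,b):
    (o,d),(p,e)=a,b; d=d/np.linalg.norm(d);e=e/np.linalg.norm(e)
    s=np.linalg.lstsq(np.c_[d,-e],p-o,rcond=None)[0]; A=o+s[0]*d;B=p+s[1]*e
    return (A+B)/2,np.linalg.norm(A-B)
def proj(c,P):
    k,d=K(c);T=c["camera_from_world"]; return cv2.projectPoints(np.array([P],float),cv2.Rodrigues(T[:3,:3])[0],T[:3,3],k,d)[0][0,0]
def blob(img,box,h,smin=120,vmin=60):
    x0,y0,x1,y1=box; hsv=cv2.cvtColor(img,cv2.COLOR_RGB2HSV)[y0:y1,x0:x1]
    H,S,V=[hsv[...,i].astype(int) for i in range(3)]
    m=(((H-h[0])%180)<=((h[1]-h[0])%180))&(S>smin)&(V>vmin)
    n,l,st,ce=cv2.connectedComponentsWithStats(m.astype(np.uint8))
    i=1+np.argmax(st[1:,4]); return ce[i]+[x0,y0],st[i]
E
python3 - <<'E'
from h import *
im={n:cv2.imread(f"pics/{n}0.png")[:,:,::-1].copy() for n in("scene","side")}
C={n:bot.calibration(n) for n in im}
b={}
for k,h,s,bx1,bx2 in(("btn",(172,6),130,(258,203,285,230),(258,192,284,214)),("grip",(5,16),190,(308,174,324,200),(295,232,312,250))):
    a,sa=blob(im["scene"],bx1,h,s); e,se=blob(im["side"],bx2,h,s)
    print(k,a,sa,e,se,tri(ray(C["scene"],a),ray(C["side"],e)))
A=cv2.resize(im["scene"][170:265,195:335],None,fx=5.6,fy=5.6,interpolation=cv2.INTER_CUBIC)
B=cv2.resize(im["side"][165:265,235:335],None,fx=6,fy=6,interpolation=cv2.INTER_CUBIC)
cv2.imwrite("pics/c1.png",A[:,:,::-1]);cv2.imwrite("pics/c2.png",B[:,:,::-1])
E
```

```text
btn [272.53488372 214.06976744] [11  8  8  7 43] [271.05555556 203.22222222] [10  9  7  6 36] (array([ 0.49348141, -0.02133097,  0.05824429]), np.float64(0.0008288610307647519))
grip [315.5 189. ] [ 7 15  2  1  2] [303. 245.] [ 8 13  1  1  1] (array([ 0.51283289, -0.22027416,  0.02841334]), np.float64(0.011168462861247425))
```

View pics/c1.png

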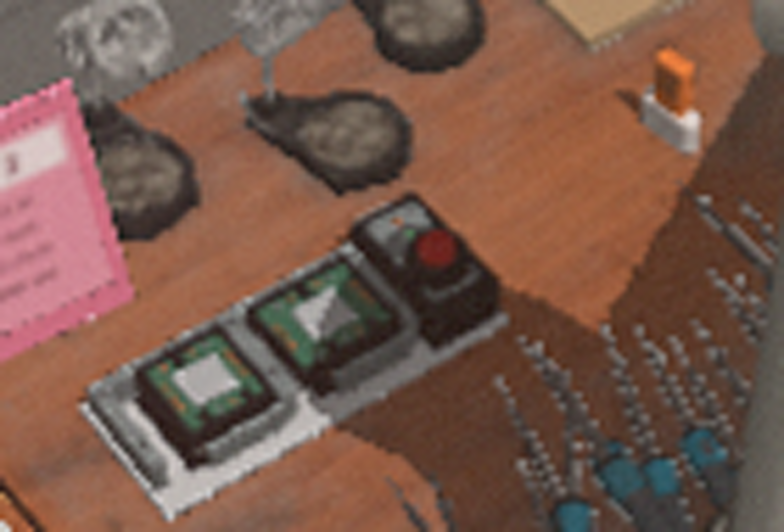

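The scene crop shows the narrow module in the left bay (the one farther from the button), with its gap at the left rail. The packer stands upright at crop (672,100). Tester front corners are at crop (170,515) and (505,320).

```bash
python3 - <<'E'
from h import *
c=bot.calibration("scene")
f=lambda x,y,z: plane(c,(195+x/5.6,170+y/5.6),z).round(4)
a=f(170,513,.01);b=f(505,320,.01);d=f(82,403,.01)
print(a,b,d,"yaw",np.degrees(np.arctan2(-(a-b)[0],(a-b)[1])),np.degrees(np.arctan2((d-a)[1],(d-a)[0])),np.linalg.norm(a-d),np.linalg.norm(a-b))
print("narrow can",f(207,378,.04),"wide",f(335,310,.04))
print("grip",f(675,52,.064),f(675,82,.044)," blade ends foot",f(648,125,.0),f(690,152,.0),f(650,95,.024),f(697,135,.024))
E
```

```text
[0.4701 0.1832 0.01  ] [ 0.4563 -0.0427  0.01  ] [0.5629 0.178  0.01  ] yaw -3.495796289152636 -3.2071854672786912 0.09294557547296153 0.2263211214182185
narrow can [0.5119 0.125  0.04  ] wide [0.5048 0.0415 0.04  ]
grip [ 0.5155 -0.2251  0.064 ] [ 0.5107 -0.222   0.044 ]  blade ends foot [ 0.524  -0.2144  0.    ] [ 0.4907 -0.2191  0.    ] [ 0.5259 -0.2165  0.024 ] [ 0.483 -0.216  0.024]
```

```bash
python3 -m crank '[{"gripper":0,"travel":[0,0,0],"twist":[0,0,0.137]},{"gripper":0,"travel":[0,0,0],"twist":[0,0,0.137]},{"gripper":0,"travel":[0,0,0],"twist":[0,0,0.137]},{"gripper":0,"travel":[28,-56,0],"twist":[0,0,0]},{"gripper":0,"travel":[28,-56,0],"twist":[0,0,0]},{"gripper":0,"travel":[28,-56,0],"twist":[0,0,0]},{"gripper":0,"travel":[28,-56,0],"twist":[0,0,0]},{"gripper":0,"travel":[28,-56,0],"twist":[0,0,0]},{"gripper":0,"travel":[28,-56,0],"twist":[0,0,0]},{"gripper":0,"travel":[28,-56,0],"twist":[0,0,0]},{"gripper":0,"travel":[28,-56,0],"twist":[0,0,0]},{"gripper":0,"travel":[28,-56,0],"twist":[0,0,0]}]' 40
python3 - <<'E'
from h import *
c=bot.calibration("wrist");im=bot.camera("wrist");np.savez("w1",im=im,**c)
o=bot.get_obs();print(o["time"],o["ee_pos"],o["tcp_rot"])
T=c["camera_from_world"];print(c["vfov"],-T[:3,:3].T@T[:3,3],T[2,:3])
cv2.imwrite("pics/w1.png",im[:,:,::-1])
E
```

```text
time: 1.6
ee_pos: [0.471, -0.0269, 0.2312]
tcp_rot: [180.0, -0.0, -3.3]
wrist_force: [0.6, -0.7, 0.4]
opening: 0.0001
grasp_force: 0.0
1.65 [ 0.47347996 -0.02160395  0.2302284 ] [-1.79854416e+02 -1.34332723e-02 -2.38687742e+00]
71.91286466092203 [ 0.54234441 -0.03117442  0.37276189] [-0.27746088  0.01439865 -0.96062903]
```

View pics/w1.png

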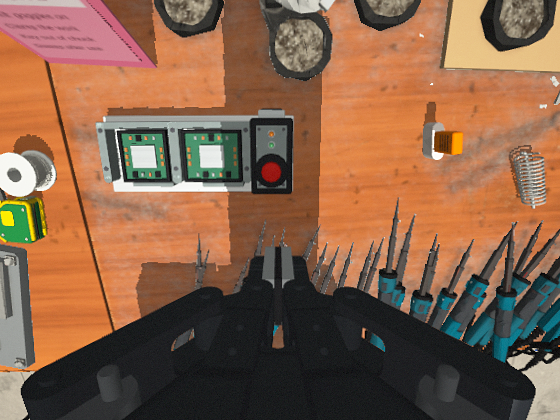

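The wrist view (up = world +x) has the button at (271,171), narrow module at (144,156) with its gap at x≈113, wide module at (211,155) and packer blade at (432,140) under the grip. I'll measure a settled picture.

```bash
cat > m.py <<'E'
from h import *
import sys
def comp(m,near,minA=30):
    n,l,st,ce=cv2.connectedComponentsWithStats(m.astype(np.uint8))
    i=min([i for i in range(1,n) if st[i,4]>=minA],key=lambda i:np.hypot(*(ce[i]-near)))
    return (l==i),ce[i],st[i,4]
def hsv(im): return [x.astype(int) for x in cv2.split(cv2.cvtColor(im,cv2.COLOR_RGB2HSV))]
def rect(c,m,z):
    cnt=max(cv2.findContours(m.astype(np.uint8),0,cv2.CHAIN_APPROX_NONE)[0],key=cv2.contourArea)[:,0,:]
    w=np.array([plane(c,p,z)[:2]*1000 for p in cnt.astype(float)],np.float32)
    return cv2.minAreaRect(w)
E
python3 - <<'E'
from m import *
c=bot.calibration("wrist");im=bot.camera("wrist");np.savez("w2",im=im,**c)
o=bot.get_obs();print(o["time"],o["ee_pos"],o["tcp_rot"])
H,S,V=hsv(im)
red,ce,a=comp(((H<5)|(H>172))&(S>150)&(V>60),(271,171));print("btn",ce,a,rect(c,red,.055))
for near in((144,156),(211,155)):
    g,ce,a=comp(cv2.morphologyEx(((H>55)&(H<90)&(S>70)).astype(np.uint8),3,np.ones((3,3)))>0,near,300);print("board",ce,a,rect(c,g,.038))
org,ce,a=comp((H>9)&(H<20)&(S>210)&(V>160),(452,142));print("grip",ce,a,rect(c,org,.064))
wh,ce,a=comp((S<60)&(V>120),(431,139));print("blade",ce,a,rect(c,wh,.024))
big=cv2.resize(im[105:205,90:300],None,fx=3.8,fy=3.8,interpolation=cv2.INTER_CUBIC);cv2.imwrite("pics/w2c.png",big[:,:,::-1])
E
```

```text
1.7 [ 0.47199875 -0.02437116  0.23018376] [-1.79938398e+02  6.66370064e-02 -2.76427054e+00]
btn [276.46363636 173.69393939] 330 ((494.89984130859375, -21.36507225036621), (21.872310638427734, 21.8756160736084), 42.435916900634766)
board [149.63569457 154.80404784] 1087 ((518.0230712890625, 121.78506469726562), (52.47708511352539, 52.18479537963867), 87.30904388427734)
board [217.55555556 156.12421973] 1602 ((513.88818359375, 44.33872985839844), (63.24972915649414, 52.36481475830078), 86.40555572509766)
grip [462.61214953 147.67757009] 214 ((516.0637817382812, -218.69610595703125), (23.223257064819336, 11.174200057983398), 2.9449775218963623)
blade [440.27888446 145.84462151] 251 ((516.3837890625, -215.90028381347656), (24.554662704467773, 41.873287200927734), 87.9959716796875)
```

View pics/w2c.png

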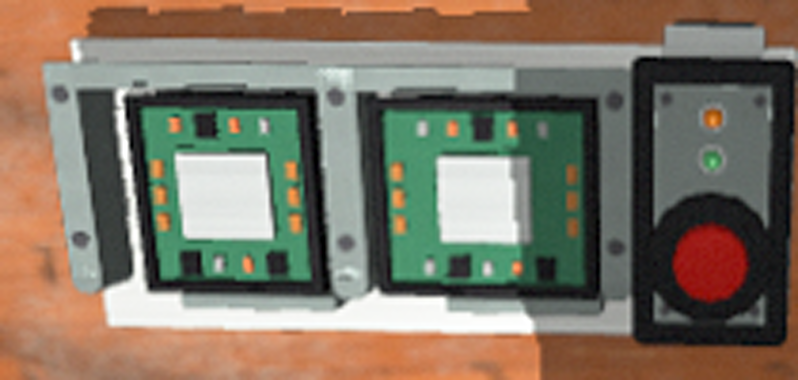

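```bash
python3 -m crank '[{"gripper":0,"travel":[12,-3.5,40],"twist":[0,0,0]},{"gripper":0,"travel":[12,-3.5,40],"twist":[0,0,0]},{"gripper":0,"travel":[0,0,45],"twist":[0,0,0]},{"gripper":0,"travel":[0,0,20],"twist":[0,0,0]},{"gripper":0,"travel":[0,0,0],"twist":[0,0,0]},{"gripper":0,"travel":[0,0,0],"twist":[0,0,0]}]'
python3 - <<'E'
from m import *
o=bot.get_obs();print(o["time"],o["ee_pos"],o["tcp_rot"])
c=bot.calibration("wrist");im=bot.camera("wrist")
H,S,V=hsv(im)
red,ce,a=comp(((H<5)|(H>172))&(S>150)&(V>60),(280,240));print("btn",ce,a,[rect(c,red,z) for z in (.05,.055)])
E
```

```text
time: 2.45
ee_pos: [0.4949, -0.0268, 0.0874]
tcp_rot: [-179.9, -0.1, -3.1]
wrist_force: [-0.2, -0.3, 0.5]
opening: 0.0001
grasp_force: 0.0
2.45 [ 0.49494374 -0.02681382  0.0873729 ] [-1.79851996e+02 -6.33446754e-02 -3.14914945e+00]
btn [266.71428571 239.05857143] 700 [((494.8888244628906, -19.398591995239258), (18.679523468017578, 24.131404876708984), 23.173524856567383), ((496.8791809082031, -19.73128890991211), (18.157869338989258, 23.457494735717773), 23.17344856262207)]
```

```bash
python3 -m crank '[{"gripper":0,"travel":[0,-6,10],"twist":[0,0,0]},{"gripper":0,"travel":[0,0,16],"twist":[0,0,0]},{"gripper":0,"travel":[0,0,4],"twist":[0,0,0]},{"gripper":0,"travel":[0,0,0],"twist":[0,0,0]}]'
python3 -m crank '[{"gripper":0,"travel":[0,0,3],"twist":[0,0,0]},{"gripper":0,"travel":[0,0,0],"twist":[0,0,0]}]'
```

```text
time: 3.0
ee_pos: [0.4956, -0.0235, 0.0588]
tcp_rot: [-179.7, -0.2, -2.9]
wrist_force: [-8.0, 0.8, 27.0]
opening: 0.0001
grasp_force: 13.6
time: 3.25
ee_pos: [0.4957, -0.0236, 0.0584]
tcp_rot: [-179.7, -0.3, -2.9]
wrist_force: [-17.4, 0.7, 49.8]
opening: -0.0001
grasp_force: 24.6
```

```bash
for i in 1 2 3; do python3 -m crank '[{"gripper":0,"travel":[0,0,-2],"twist":[0,0,0]},{"gripper":0,"travel":[0,0,0],"twist":[0,0,0]}]' | egrep 'pos|wrist_f'; done
python3 - <<'E'
from m import *
im=bot.camera("wrist"); a=cv2.resize(im[130:330,160:400],None,fx=3,fy=3); cv2.imwrite("pics/b1.png",a[:,:,::-1])
print(bot.get_obs()["time"])
E
```

```text
ee_pos: [0.4956, -0.0235, 0.0587]
wrist_force: [-10.1, 1.1, 33.8]
ee_pos: [0.4955, -0.0235, 0.059]
wrist_force: [-3.7, 0.2, 18.4]
ee_pos: [0.4953, -0.0235, 0.0594]
wrist_force: [1.6, 0.4, 5.2]
4.05
```

View pics/b1.png

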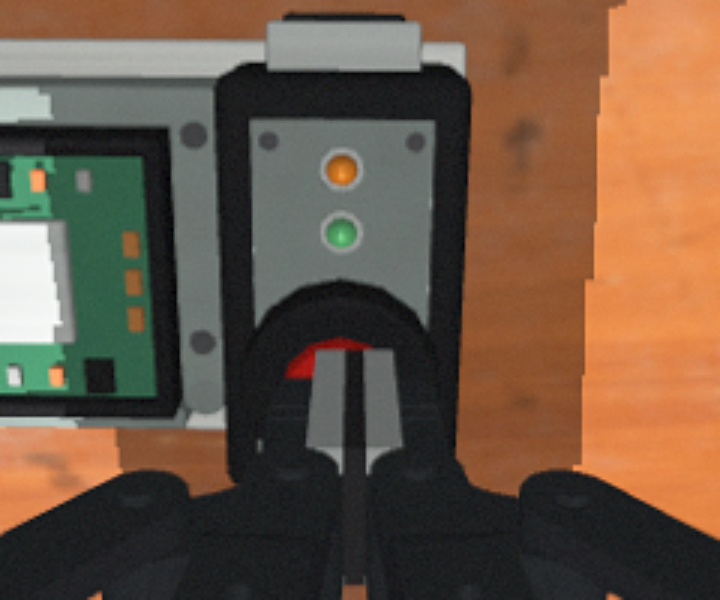

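```bash
for i in 1 2 3 4; do python3 -m crank '[{"gripper":0,"travel":[0,0,-1.5],"twist":[0,0,0]},{"gripper":0,"travel":[0,0,0],"twist":[0,0,0]}]' | egrep 'pos|wrist_f'; done
```

```text
ee_pos: [0.4949, -0.0236, 0.0608]
wrist_force: [2.9, -0.2, 3.3]
ee_pos: [0.4946, -0.0237, 0.0622]
wrist_force: [2.4, -0.7, 2.6]
ee_pos: [0.4945, -0.0237, 0.0637]
wrist_force: [1.0, 0.3, 1.7]
ee_pos: [0.4944, -0.0237, 0.0651]
wrist_force: [0.0, 0.6, -0.5]
```

```bash
python3 -m crank '[{"gripper":0,"travel":[0,0,-55],"twist":[0,0,0]},{"gripper":50,"travel":[0,0,-45],"twist":[0,0,0]},{"gripper":50,"travel":[-6,48,0],"twist":[0,0,0]},{"gripper":50,"travel":[-6,48,0],"twist":[0,0,0]},{"gripper":50,"travel":[-6,48,0],"twist":[0,0,0]},{"gripper":50,"travel":[-6,48,0],"twist":[0,0,0]},{"gripper":50,"travel":[0,0,0],"twist":[0,0,0]},{"gripper":50,"travel":[0,0,0],"twist":[0,0,0]},{"gripper":50,"travel":[0,0,0],"twist":[0,0,0]}]'
python3 - <<'E'
from m import *
c=bot.calibration("wrist");im=bot.camera("wrist");np.savez("w3",im=im,**c)
o=bot.get_obs();print(o["time"],o["ee_pos"],o["tcp_rot"])
H,S,V=hsv(im)
org,ce,a=comp((H>9)&(H<22)&(S>200)&(V>150),(280,180),100);print("grip",ce,a,rect(c,org,.064))
wh,ce2,a=comp((S<60)&(V>110),ce,60);print("blade",ce2,a,rect(c,wh,.024))
cv2.imwrite("pics/w3.png",im[:,:,::-1])
E
```

```text
time: 6.18
ee_pos: [0.4613, -0.2137, 0.1643]
tcp_rot: [-179.7, 0.0, -2.8]
wrist_force: [-0.8, 0.5, 0.2]
opening: 0.0499
grasp_force: 0.0
6.225 [ 0.46143228 -0.21372759  0.16440396] [-1.79713391e+02 -1.85423832e-03 -2.78040308e+00]
grip [282.66581633 147.05357143] 392 ((516.0382690429688, -220.4378662109375), (23.080486297607422, 11.608731269836426), 2.9790003299713135)
blade [283.96774194 164.16129032] 62 ((497.2615661621094, -220.95574951171875), (12.59386157989502, 5.800692081451416), 87.3165283203125)
```

View pics/w3.png

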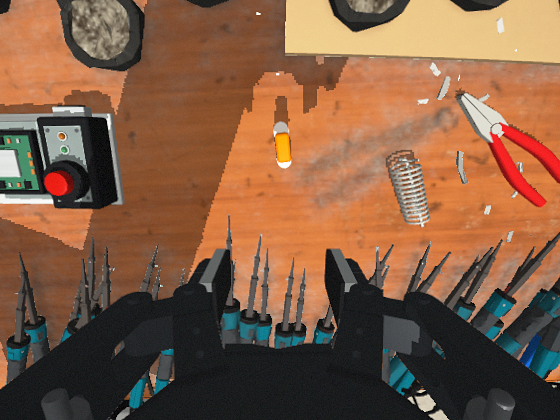

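The packer's grip is at (283,147) in the wrist view, clear of other things; it lies at (0.516, −0.220), yaw +3°.

```bash
python3 -m crank '[{"gripper":50,"travel":[0,0,0],"twist":[0,0,-0.1]},{"gripper":50,"travel":[27,5,20],"twist":[0,0,0]},{"gripper":50,"travel":[27,5,40],"twist":[0,0,0]},{"gripper":50,"travel":[0,0,20],"twist":[0,0,0]},{"gripper":50,"travel":[0,0,0],"twist":[0,0,0]},{"gripper":50,"travel":[0,0,0],"twist":[0,0,0]},{"gripper":50,"travel":[0,0,0],"twist":[0,0,0]}]'
python3 - <<'E'
from m import *
c=bot.calibration("wrist");im=bot.camera("wrist")
H,S,V=hsv(im)
org,ce,a=comp((H>9)&(H<22)&(S>200)&(V>150),(280,240),100);print("grip",ce,a,rect(c,org,.064))
E
```

```text
time: 7.1
ee_pos: [0.5161, -0.2217, 0.0859]
tcp_rot: [-179.8, -0.1, 2.9]
wrist_force: [-0.0, 0.4, 1.2]
opening: 0.0501
grasp_force: 0.0
grip [275.17206133 245.22146508] 587 ((516.7980346679688, -220.447998046875), (23.096439361572266, 11.15980052947998), 3.0337395668029785)
```

```bash
python3 -m crank '[{"gripper":50,"travel":[0.5,-1.2,24],"twist":[0,0,0]},{"gripper":50,"travel":[0,0,23],"twist":[0,0,0]},{"gripper":50,"travel":[0,0,0],"twist":[0,0,0]},{"gripper":5,"travel":[0,0,0],"twist":[0,0,0]},{"gripper":5,"travel":[0,0,0],"twist":[0,0,0]},{"gripper":5,"travel":[0,0,0],"twist":[0,0,0]},{"gripper":5,"travel":[0,0,0],"twist":[0,0,0]}]' 60
```

```text
time: 8.02
ee_pos: [0.5168, -0.2205, 0.0388]
tcp_rot: [-179.8, -0.1, 2.9]
wrist_force: [-1.0, -0.3, 6.0]
opening: 0.0109
grasp_force: 59.2
```

```bash
python3 -m crank '[{"gripper":5,"travel":[0,0,-45],"twist":[0,0,0]},{"gripper":5,"travel":[0,0,-50],"twist":[0,0,0.053]},{"gripper":5,"travel":[0,0,-45],"twist":[0,0,0.052]},{"gripper":5,"travel":[-15,-51,0],"twist":[0,0,0]},{"gripper":5,"travel":[-15,-51,0],"twist":[0,0,0]},{"gripper":5,"travel":[-15,-51,0],"twist":[0,0,0]},{"gripper":5,"travel":[-15,-51,0],"twist":[0,0,0]},{"gripper":5,"travel":[-15,-51,0],"twist":[0,0,0]},{"gripper":5,"travel":[-15,-51,0],"twist":[0,0,0]},{"gripper":5,"travel":[-15,-51,0],"twist":[0,0,0]},{"gripper":5,"travel":[0,0,0],"twist":[0,0,0]},{"gripper":5,"travel":[0,0,0],"twist":[0,0,0]}]'
python3 -m crank '[{"gripper":5,"travel":[0,0,0],"twist":[0,0,0]},{"gripper":5,"travel":[0,0,0],"twist":[0,0,0]}]'
python3 - <<'E'
from m import *
c=bot.calibration("wrist");im=bot.camera("wrist");np.savez("w4",im=im,**c)
o=bot.get_obs();print(o["time"],o["ee_pos"],o["tcp_rot"])
H,S,V=hsv(im)
g0=cv2.morphologyEx(((H>55)&(H<90)&(S>70)).astype(np.uint8),3,np.ones((3,3)))>0
for P in((.518,.1218,.038),(.5139,.0443,.038)):
    g,ce,a=comp(g0,proj(c,P),300);print("board",ce,a,rect(c,g,.038))
cv2.imwrite("pics/w4.png",im[:,:,::-1])
E
```

```text
time: 9.52
ee_pos: [0.426, 0.0464, 0.1832]
tcp_rot: [-175.7, 0.0, 3.4]
wrist_force: [-0.3, 0.1, -1.0]
opening: 0.011
grasp_force: 58.9
time: 9.78
ee_pos: [0.426, 0.0463, 0.183]
tcp_rot: [-175.7, 0.1, 3.4]
wrist_force: [0.3, -0.2, -0.2]
opening: 0.011
grasp_force: 58.9
9.825 [0.42593855 0.04641604 0.18300205] [-1.75732194e+02  8.50828393e-02  3.43875389e+00]
board [212.60780781  97.1963964 ] 1665 ((518.033203125, 124.57270812988281), (48.24711227416992, 52.046302795410156), 86.52029418945312)
board [294.26343224 107.17000802] 2494 ((513.469970703125, 46.517486572265625), (60.25539016723633, 52.09193801879883), 86.75759887695312)
```

View pics/w4.png

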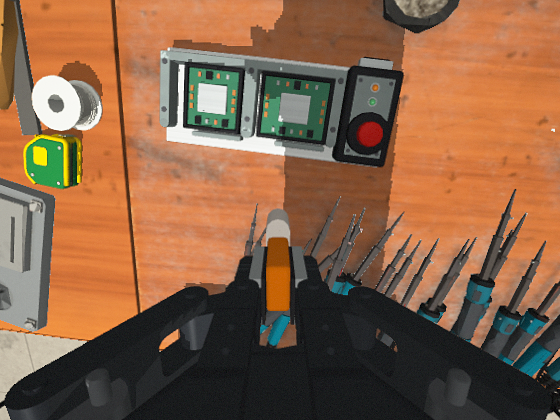

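The packer is held upright-ish; the tester modules are at (212,97) and (294,107). Some rows were clipped and left a 4° tilt, so I'll compute the correction.

```bash
cat > go.py <<'E'
from m import *
from scipy.spatial.transform import Rotation as Ro
def go(P,yaw,rollpitch=(180,0)):
    o=bot.get_obs();R=Ro.from_euler("xyz",o["tcp_rot"],degrees=True);T=Ro.from_euler("xyz",[*rollpitch,yaw],degrees=True)
    d=(np.array(P)-o["ee_pos"])*1000
    print("twist",(R.inv()*T).as_rotvec().round(4),"then travel",T.inv().apply(d).round(1),"q",o["q"].round(1))
E
python3 - <<'E'
from go import *
go((.43,.155,.183),-3.1)
E
```

```text
twist [-0.0743  0.0057  0.114 ] then travel [  -1.8 -108.6    0. ] q [  3.4 -12.3 -11.8  90.6   4.3 179.9]
```

Joint 6 was at its 180° limit, so I'll use the half-turned grasp (yaw 176.9°).

```bash
python3 -m crank '[{"gripper":5,"travel":[0,0,0],"twist":[0,0,-0.18]},{"gripper":5,"travel":[0,0,0],"twist":[0,0,-0.18]},{"gripper":5,"travel":[0,0,0],"twist":[0,0,-0.18]},{"gripper":5,"travel":[0,0,0],"twist":[0,0,-0.18]},{"gripper":5,"travel":[0,0,0],"twist":[0,0,-0.18]},{"gripper":5,"travel":[0,0,0],"twist":[0,0,-0.18]},{"gripper":5,"travel":[0,0,0],"twist":[0,0,-0.18]},{"gripper":5,"travel":[0,0,0],"twist":[0,0,-0.18]},{"gripper":5,"travel":[0,0,0],"twist":[0,0,-0.18]},{"gripper":5,"travel":[0,0,0],"twist":[0,0,-0.18]},{"gripper":5,"travel":[0,0,0],"twist":[0,0,-0.18]},{"gripper":5,"travel":[0,0,0],"twist":[0,0,-0.18]}]'
python3 -m crank '[{"gripper":5,"travel":[0,0,0],"twist":[0,0,-0.18]},{"gripper":5,"travel":[0,0,0],"twist":[0,0,-0.18]},{"gripper":5,"travel":[0,0,0],"twist":[0,0,-0.18]},{"gripper":5,"travel":[0,0,0],"twist":[0,0,-0.18]},{"gripper":5,"travel":[0,0,0],"twist":[0,0,-0.15]},{"gripper":5,"travel":[0,0,0],"twist":[0,0,0]},{"gripper":5,"travel":[0,0,0],"twist":[0,0,0]}]'
python3 - <<'E'
from go import *
go((.43,.155,.13),176.9)
E
```

```text
time: 11.32
ee_pos: [0.4259, 0.0465, 0.183]
tcp_rot: [177.7, -3.6, 127.6]
wrist_force: [-0.2, -0.4, -1.0]
opening: 0.0108
grasp_force: 58.9
time: 12.2
ee_pos: [0.4258, 0.0466, 0.1831]
tcp_rot: [175.8, -0.6, 176.9]
wrist_force: [0.3, -0.5, -0.7]
opening: 0.0109
grasp_force: 58.9
twist [ 0.0739 -0.0098 -0.0003] then travel [  1.7 108.4  53.1] q [  3.4 -12.4 -11.8  90.6   4.3   6.5]
```

```bash
python3 -m crank '[{"gripper":5,"travel":[0,0,0],"twist":[0.074,-0.01,0]},{"gripper":5,"travel":[-6,39,0],"twist":[0,0,0]},{"gripper":5,"travel":[-6,39,30],"twist":[0,0,0]},{"gripper":5,"travel":[-6,39,33],"twist":[0,0,0]},{"gripper":5,"travel":[0,0,0],"twist":[0,0,0]},{"gripper":5,"travel":[0,0,0],"twist":[0,0,0]},{"gripper":5,"travel":[0,0,0],"twist":[0,0,0]}]'
python3 - <<'E'
from go import *
go((.45,.163,.12),176.9)
c=bot.calibration("wrist");im=bot.camera("wrist");np.savez("w5",im=im,**c)
cv2.imwrite("pics/w5.png",im[:,:,::-1])
s=bot.camera("scene");np.savez("s5",im=s)
H,S,V=hsv(im)
g0=cv2.morphologyEx(((H>55)&(H<90)&(S>70)).astype(np.uint8),3,np.ones((3,3)))>0
for P in((.518,.1228,.038),(.5139,.0453,.038)):
    g,ce,a=comp(g0,proj(c,P),200);print("board",proj(c,P),ce,a,rect(c,g,.038))
E
```

```text
time: 13.08
ee_pos: [0.4502, 0.1621, 0.1213]
tcp_rot: [180.0, 0.1, 177.0]
wrist_force: [-0.9, -0.0, -0.7]
opening: 0.0107
grasp_force: 59.0
twist [0.0005 0.0021 0.0015] then travel [0.3 0.9 1.3] q [ 19.8  -5.7 -12.7  82.9  -0.   22.8]
board [237.59673198 290.47280687] [222.48412698 274.57936508] 378 ((505.4604797363281, 114.23357391357422), (22.608734130859375, 29.68747901916504), 86.33760070800781)
board [150.35314765 289.93397272] [147.65006305 281.26481715] 1586 ((510.9952697753906, 47.89823913574219), (61.48097229003906, 56.24576187133789), 87.56031799316406)
```

View pics/w5.png

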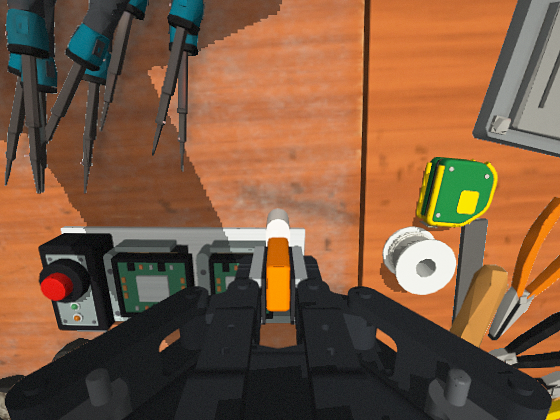

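The hand hides the gap here, and the estimates of its y spread by about 3 mm. I'll look once from over the tester.

```bash
python3 -m crank '[{"gripper":5,"travel":[0,0,-44],"twist":[0,0,0]},{"gripper":5,"travel":[-38,-9,0],"twist":[0,0,0]},{"gripper":5,"travel":[-38,-9,0],"twist":[0,0,0]},{"gripper":5,"travel":[0,0,0],"twist":[0,0,0]},{"gripper":5,"travel":[0,0,0],"twist":[0,0,0]},{"gripper":5,"travel":[0,0,0],"twist":[0,0,0]}]'
python3 - <<'E'
from go import *
go((.45,.163,.12),176.9)
c=bot.calibration("wrist");im=bot.camera("wrist");np.savez("w6",im=im,**c)
big=cv2.resize(im[60:285,140:440],None,fx=2.6,fy=2.6,interpolation=cv2.INTER_CUBIC);cv2.imwrite("pics/w6.png",big[:,:,::-1])
E
```

```text
time: 13.92
ee_pos: [0.5242, 0.1409, 0.1646]
tcp_rot: [180.0, 0.1, 177.1]
wrist_force: [0.1, -0.7, -1.2]
opening: 0.011
grasp_force: 59.0
twist [0.0002 0.0009 0.0032] then travel [75.3 18.1 44.6] q [15.   3.1  0.7 87.6 -0.  18. ]
```

View pics/w6.png

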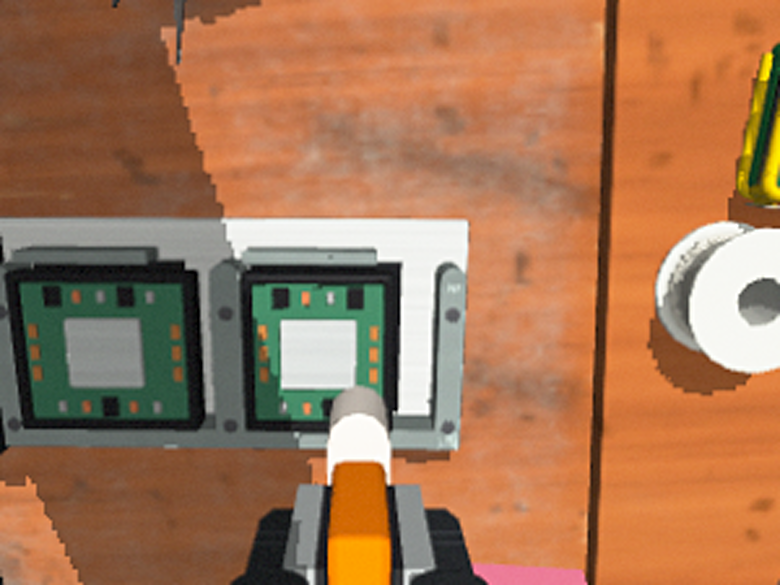

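Clear view: left rail top at crop x≈440–464 (row 300), module's left edge at x≈398, gap floor between them, plate corner at (468,221), held blade edges at x≈328 and 390 (row 440).

```bash
python3 - <<'E'
from go import *
d=np.load("w6.npz");c={k:d[k] for k in d.files};im=d["im"]
f=lambda x,y,z: (plane(c,(140+x/2.6,60+y/2.6),z)[:2]*1000).round(1)
g=cv2.cvtColor(im,cv2.COLOR_RGB2GRAY)
for row in(300,350,400):
    print(row,"rail in/out",f(438,row,.032),f(464,row,.032),"module R/L",f(398,row,.038),f(246,row,.038),"mid rail",f(238,row,.032),f(211,row,.032))
    print(g[60+int(row/2.6),140+88:140+182])
print("plate corner",f(468,221,.01),"front", f(230,219,.01))
print("module front/back",f(330,268,.038))
print("blade",f(328,440,.150),f(390,440,.150))
H,S,V=hsv(im);org,ce,a=comp((H>9)&(H<22)&(S>200)&(V>150),(278,270),100);print(ce,rect(c,org,.19))
E
```

```text
300 rail in/out [501.2 171. ] [501.6 180.5] module R/L [499.5 156. ] [496.7 101.6] mid rail [497.5  97.7] [497.   87.8]
[100 100 100 105  57  22  18  30  12 109 120 120 117 118 121 122  90  50
  41  37  36  37  35  86 118 120 116 115 168 174 158 127 114 116 117 117
 116 123 197 206 144 116 121 119 125  66  37  38  43  39  38  54 113 122
 121 120 119 118 125  75  38  33  33  32  37  22 248 248 245 243 243 243
 243 244 244 243 244 248 233 105  39 153 173 174 170 174 173 169 172 172
 171 130 156 160]
350 rail in/out [520.  170.6] [520.5 180.3] module R/L [517.8 155.4] [515.1  99.9] mid rail [516.3  95.9] [515.8  85.8]
[ 99  99 100 101 104  52  24  22  21  36  68  79  89 114 128 120 114 116
 119 102 222 229 226 224 226 226 225 226 225 224 225 225 225 225 223 224
 225 224 226 223 224 225 224 225 224 226 225 230 215 135 113 116 115 115
 144 149 152 133 125  66  32  38  35  30  27  76 244 245 242 241 241 242
 242 241 241 242 243 253 129  45 107 168 172 174 172 172 171 174 171 177
 140 147 150 153]
400 rail in/out [539.6 170.2] [540.  180.1] module R/L [536.9 154.7] [534.2  98.2] mid rail [535.8  94.1] [535.3  83.8]
[103 100 100 102 102  82  39  20  21  18  52  69  72  73  71  71  72  71
  72  70  67 111 117 118 117 117 118 116 115 118 114 116 117 116 118 122
  78  64  66  61  97 139 156 165 171 176 178 181 180 184 182 181 177 177
 177 173 168 160 152  76  37  34  31  25  18 195 244 243 241 242 241 241
 242 242 242 245 221 139  69  69 162 173 171 170 172 170 171 170 173 123
 137 139 138 137]
plate corner [474.8 185.3] front [469.5  93.8]
module front/back [486.8 132.4]
blade [510.8 134.6] [511.5 148.2]
[277.55630769 275.08307692] ((518.5419311523438, 140.7788848876953), (10.59450912475586, 36.044620513916016), 87.19476318359375)
```

```bash
python3 -m crank '[{"gripper":5,"travel":[39,10.5,0],"twist":[0,0,0]},{"gripper":5,"travel":[39,10.5,0],"twist":[0,0,0]},{"gripper":5,"travel":[0,0,50],"twist":[0,0,0]},{"gripper":5,"travel":[0,0,45],"twist":[0,0,0]},{"gripper":5,"travel":[0,0,0],"twist":[0,0,0]},{"gripper":5,"travel":[0,0,0],"twist":[0,0,0]},{"gripper":5,"travel":[0,0,0],"twist":[0,0,0]}]'
python3 - <<'E'
from go import *
go((.448,.1658,.052),176.9)
E
```

```text
time: 14.85
ee_pos: [0.4491, 0.1662, 0.0714]
tcp_rot: [179.9, 0.2, 177.1]
wrist_force: [-0.3, 0.1, -1.0]
opening: 0.011
grasp_force: 58.9
twist [0.0012 0.0035 0.0031] then travel [ 1.1 -0.4 19.4] q [ 20.3  -5.  -17.6  77.2  -0.   23.2]
```

```bash
python3 -m crank '[{"gripper":5,"travel":[0,-0.4,19],"twist":[0,0,0.003]},{"gripper":5,"travel":[0,0,0],"twist":[0,0,0]},{"gripper":5,"travel":[-10,0,0],"twist":[0,0,0]},{"gripper":5,"travel":[-10,0,0],"twist":[0,0,0]},{"gripper":5,"travel":[0,0,0],"twist":[0,0,0]}]'
python3 -m crank '[{"gripper":5,"travel":[-8,0,0],"twist":[0,0,0]},{"gripper":5,"travel":[-8,0,0],"twist":[0,0,0]},{"gripper":5,"travel":[0,0,0],"twist":[0,0,0]}]'
```

```text
time: 15.48
ee_pos: [0.469, 0.1642, 0.0505]
tcp_rot: [180.0, 0.1, 176.9]
wrist_force: [-1.0, 0.5, -1.5]
opening: 0.011
grasp_force: 59.0
time: 15.85
ee_pos: [0.4844, 0.1633, 0.0501]
tcp_rot: [-180.0, 0.0, 176.9]
wrist_force: [-0.3, -0.4, -1.4]
opening: 0.0109
grasp_force: 59.0
```

```bash
python3 -m crank '[{"gripper":5,"travel":[-10,0,0],"twist":[0,0,0]},{"gripper":5,"travel":[-10,0,0],"twist":[0,0,0]},{"gripper":5,"travel":[0,0,0],"twist":[0,0,0]}]' | egrep 'pos|force'
python3 -m crank '[{"gripper":5,"travel":[-8,0,0],"twist":[0,0,0]},{"gripper":5,"travel":[-8,0,0],"twist":[0,0,0]},{"gripper":5,"travel":[0,0,0],"twist":[0,0,0]}]' | egrep 'pos|force'
python3 -m crank '[{"gripper":5,"travel":[-5,0,0],"twist":[0,0,0]},{"gripper":5,"travel":[0,0,0],"twist":[0,0,0]}]' | egrep 'pos|force'
```

```text
ee_pos: [0.5046, 0.1622, 0.05]
wrist_force: [0.4, 0.1, -1.1]
grasp_force: 59.0
ee_pos: [0.5204, 0.1614, 0.0502]
wrist_force: [0.3, -0.6, -0.3]
grasp_force: 59.0
ee_pos: [0.5251, 0.1612, 0.0502]
wrist_force: [-0.1, 0.5, -1.6]
grasp_force: 59.0
```

```bash
for i in 1 2 3; do python3 -m crank '[{"gripper":5,"travel":[-2.5,0,0],"twist":[0,0,0]},{"gripper":5,"travel":[0,0,0],"twist":[0,0,0]}]' | egrep 'pos|wrist'; done
```

```text
ee_pos: [0.5267, 0.161, 0.0501]
wrist_force: [-5.3, 0.3, 1.4]
ee_pos: [0.5274, 0.1609, 0.0497]
wrist_force: [-12.7, 0.4, 5.2]
ee_pos: [0.5296, 0.1608, 0.0496]
wrist_force: [-14.5, 0.8, 5.0]
```

```bash
python3 -m crank '[{"gripper":5,"travel":[2,0,1],"twist":[0,0,0]},{"gripper":5,"travel":[0,0,0],"twist":[0,0,0]}]' | egrep 'pos|wrist'; python3 -m crank '[{"gripper":5,"travel":[0,0,1],"twist":[0,0,0]},{"gripper":5,"travel":[0,0,0],"twist":[0,0,0]}]'| egrep 'pos|wrist|rot'
```

```text
ee_pos: [0.5292, 0.1608, 0.0494]
wrist_force: [-8.4, -0.8, 4.8]
ee_pos: [0.5292, 0.1608, 0.0493]
tcp_rot: [-180.0, -0.1, 176.9]
wrist_force: [-11.2, -1.7, 12.7]
```

```bash
python3 -m crank '[{"gripper":5,"travel":[0.5,0,-1.5],"twist":[0,0,0]},{"gripper":40,"travel":[0,0,0],"twist":[0,0,0]},{"gripper":40,"travel":[0,0,0],"twist":[0,0,0]},{"gripper":40,"travel":[0,0,0],"twist":[0,0,0]},{"gripper":40,"travel":[0,0,0],"twist":[0,0,0]},{"gripper":40,"travel":[0,0,-40],"twist":[0,0,0]},{"gripper":40,"travel":[0,0,-40],"twist":[0,0,0]},{"gripper":40,"travel":[0,0,-30],"twist":[0,0,0]},{"gripper":40,"travel":[0,0,0],"twist":[0,0,0]},{"gripper":40,"travel":[0,0,0],"twist":[0,0,0]},{"gripper":40,"travel":[0,0,0],"twist":[0,0,0]}]'
python3 - <<'E'
from go import *
c=bot.calibration("wrist");im=bot.camera("wrist");np.savez("w7",im=im,**c)
H,S,V=hsv(im);org,ce,a=comp((H>9)&(H<22)&(S>200)&(V>150),proj(c,(.53,.161,.074)),60);print(ce,rect(c,org,.074))
for n in("scene","side"):
    m=bot.camera(n);k=bot.calibration(n);p=proj(k,(.53,.161,.05)).astype(int);print(n,p,proj(k,(.53,.161,.010)),proj(k,(.53,.161,.074)))
    if n=="side": sd=m[p[1]-25:p[1]+25,p[0]-35:p[0]+35]
    else: sc=m[p[1]-25:p[1]+25,p[0]-35:p[0]+35]
a=cv2.resize(np.hstack([sc,sd]),(784,280),interpolation=cv2.INTER_CUBIC);b=cv2.resize(im[60:340,100:492],(442,316));b=np.hstack([b,np.zeros((316,342,3),np.uint8)])
cv2.imwrite("pics/w7.png",np.vstack([a,b])[:,:,::-1])
E
```

```text
time: 19.48
ee_pos: [0.5293, 0.1608, 0.1583]
tcp_rot: [-180.0, -0.1, 176.9]
wrist_force: [0.0, -0.4, 0.8]
opening: 0.0401
grasp_force: 0.0
[278.50425532 209.31489362] ((523.946533203125, 161.2567901611328), (10.716392517089844, 29.538673400878906), 87.01473999023438)
scene [218 237] [220.07220103 245.65568457] [217.83257254 233.07187123]
side [262 176] [262.67536543 185.92301603] [262.31109945 170.81320203]
```

View pics/w7.png

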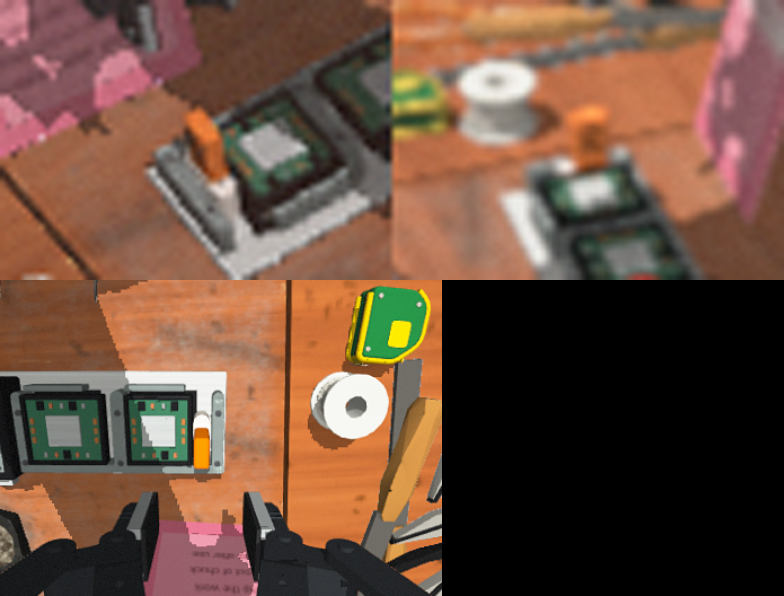

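The packer stands upright in the narrow module's gap. I'll check how far home it is against the rail and plate ends in the wrist picture.

```bash
python3 - <<'E'
from go import *
d=np.load("w7.npz");c={k:d[k] for k in d.files};im=d["im"]
o=np.array([516.5,91.]);R=np.array([[.9985,.054],[-.054,.9985]])  # x,y axes cols
def t(u,v,z): return (R.T@(plane(c,(u,v),z)[:2]*1000-o)).round(1)
k=442/392
g=cv2.cvtColor(im,cv2.COLOR_RGB2GRAY)
for y in(70.5,84,34): # column through gap, left rail, module
    print(y)
    for z in(.010,.034 if y==70.5 else .032 if y==84 else .038):
        cols=[]
        for x in range(-52,50,2):
            w=o+R@[x,y];p=proj(c,(*(w/1000),z));cols.append(int(g[int(round(p[1])),int(round(p[0]))]))
        print(z,cols)
big=cv2.resize(im[130:240,205:315],(600,600),interpolation=cv2.INTER_CUBIC);cv2.imwrite("pics/w7b.png",big[:,:,::-1])
E
```

```text
70.5
0.01 [158, 156, 154, 244, 245, 241, 244, 242, 241, 242, 242, 242, 240, 241, 244, 242, 240, 240, 244, 224, 181, 179, 253, 251, 251, 250, 251, 238, 120, 124, 124, 124, 160, 172, 170, 171, 172, 173, 173, 169, 171, 170, 169, 170, 169, 169, 168, 121, 101, 92, 85]
0.034 [159, 157, 218, 243, 240, 243, 242, 241, 242, 242, 242, 240, 244, 244, 240, 240, 243, 244, 181, 235, 252, 251, 250, 251, 255, 137, 122, 124, 124, 160, 169, 171, 170, 172, 170, 169, 171, 170, 169, 170, 169, 169, 152, 97, 101, 92, 86, 85, 89, 138, 155]
84
0.01 [154, 158, 149, 247, 244, 240, 244, 242, 242, 242, 199, 119, 176, 167, 170, 214, 188, 170, 173, 154, 94, 91, 107, 176, 175, 171, 167, 170, 171, 174, 171, 170, 171, 171, 169, 170, 171, 169, 173, 174, 171, 172, 173, 149, 94, 94, 162, 186, 170, 129, 77]
0.032 [153, 153, 223, 243, 240, 243, 244, 240, 242, 195, 137, 172, 165, 171, 207, 172, 171, 175, 99, 95, 93, 171, 171, 169, 168, 171, 173, 174, 172, 171, 169, 167, 171, 166, 170, 172, 170, 174, 173, 175, 95, 95, 152, 208, 182, 145, 85, 80, 131, 142, 148]
34
0.01 [157, 157, 164, 243, 243, 241, 241, 243, 143, 181, 170, 31, 20, 54, 25, 100, 117, 114, 114, 117, 118, 117, 182, 229, 226, 232, 227, 226, 223, 227, 228, 229, 229, 225, 222, 226, 173, 118, 82, 42, 37, 35, 31, 62, 39, 34, 94, 162, 162, 93, 91]
0.038 [157, 154, 220, 244, 241, 241, 226, 147, 172, 169, 22, 37, 30, 95, 105, 115, 114, 116, 118, 110, 228, 227, 231, 227, 227, 226, 226, 225, 227, 224, 223, 226, 167, 117, 116, 115, 116, 90, 53, 15, 16, 96, 103, 100, 94, 90, 89, 87, 87, 87, 85]
```

View pics/w7b.png

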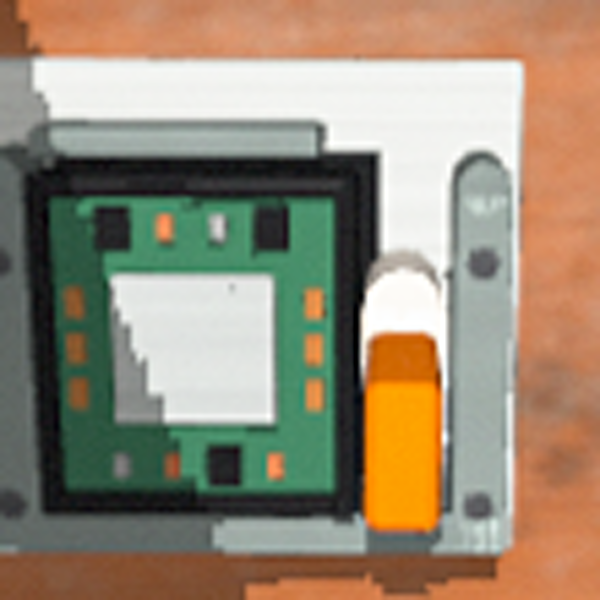

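The packer nose reads about x≈−15 in the tester, against −12.5 when home. It is likely 2–3 mm short, so I'll nudge it home with the shut fingers against the grip's front face.

```bash
python3 -m crank '[{"gripper":0,"travel":[39.5,0.6,0],"twist":[0,0,0]},{"gripper":0,"travel":[0,0,0],"twist":[0,0,0]},{"gripper":0,"travel":[0,0,0],"twist":[0,0,0]},{"gripper":0,"travel":[0,0,40],"twist":[0,0,0]},{"gripper":0,"travel":[0,0,40],"twist":[0,0,0]},{"gripper":0,"travel":[0,0,30],"twist":[0,0,0]},{"gripper":0,"travel":[0,0,0],"twist":[0,0,0]},{"gripper":0,"travel":[0,0,0],"twist":[0,0,0]}]'
python3 -m crank '[{"gripper":0,"travel":[-5,0,0],"twist":[0,0,0]},{"gripper":0,"travel":[-4,0,0],"twist":[0,0,0]},{"gripper":0,"travel":[0,0,0],"twist":[0,0,0]}]' | egrep 'pos|wrist'
for i in 1 2 3 ; do python3 -m crank '[{"gripper":0,"travel":[-1.5,0,0],"twist":[0,0,0]},{"gripper":0,"travel":[0,0,0],"twist":[0,0,0]}]' | egrep 'pos|wrist'; done
```

```text
time: 20.62
ee_pos: [0.4913, 0.1638, 0.0509]
tcp_rot: [180.0, 0.1, 176.9]
wrist_force: [0.1, -0.2, 0.2]
opening: -0.0002
grasp_force: 0.0
ee_pos: [0.5, 0.1632, 0.0501]
wrist_force: [0.0, -0.0, -0.4]
ee_pos: [0.5009, 0.1631, 0.0497]
wrist_force: [-0.3, 0.7, -0.9]
ee_pos: [0.5025, 0.163, 0.0497]
wrist_force: [0.0, 0.1, 0.2]
ee_pos: [0.504, 0.1629, 0.0497]
wrist_force: [-0.6, -0.1, 0.3]
```

```bash
python3 -m crank '[{"gripper":0,"travel":[0,0,4.5],"twist":[0,0,0]},{"gripper":0,"travel":[0,0,0],"twist":[0,0,0]}]' | egrep 'pos|wrist'
for i in 1 2 3 4; do python3 -m crank '[{"gripper":0,"travel":[-1.2,0,0],"twist":[0,0,0]},{"gripper":0,"travel":[0,0,0],"twist":[0,0,0]}]' | egrep 'pos|wrist'; done
```

```text
ee_pos: [0.5036, 0.1628, 0.0446]
wrist_force: [0.0, 0.4, -0.4]
ee_pos: [0.5052, 0.1628, 0.0452]
wrist_force: [0.2, 0.6, 0.4]
ee_pos: [0.506, 0.1628, 0.0452]
wrist_force: [-4.2, -0.1, 2.5]
ee_pos: [0.5063, 0.1628, 0.0453]
wrist_force: [-8.6, -0.2, 6.8]
ee_pos: [0.5066, 0.1628, 0.0455]
wrist_force: [-15.2, 1.0, 12.1]
```

It goes stiff at once at 0.506, which matches the predicted home position, so the packer is home. Next I back off, turn 90° so the knuckles stay clear of the packer, and go above the module.

```bash
python3 -m crank '[{"gripper":0,"travel":[15,0,0],"twist":[0,0,0]},{"gripper":0,"travel":[0,0,-55],"twist":[0,0,0]},{"gripper":0,"travel":[0,0,-55],"twist":[0,0,0]},{"gripper":0,"travel":[0,0,0],"twist":[0,0,0.1745]},{"gripper":0,"travel":[0,0,0],"twist":[0,0,0.1745]},{"gripper":0,"travel":[0,0,0],"twist":[0,0,0.1745]},{"gripper":0,"travel":[0,0,0],"twist":[0,0,0.1745]},{"gripper":0,"travel":[0,0,0],"twist":[0,0,0.1745]},{"gripper":0,"travel":[0,0,0],"twist":[0,0,0.1745]},{"gripper":0,"travel":[0,0,0],"twist":[0,0,0.1745]},{"gripper":0,"travel":[0,0,0],"twist":[0,0,0.1745]},{"gripper":0,"travel":[0,0,0],"twist":[0,0,0.1745]}]'
python3 -m crank '[{"gripper":0,"travel":[0,0,0],"twist":[0,0,0]},{"gripper":0,"travel":[0,0,0],"twist":[0,0,0]}]' >/dev/null
python3 - <<'E'
from go import *
go((.517,.1255,.06),86.9)
c=bot.calibration("wrist");im=bot.camera("wrist");np.savez("w8",im=im,**c)
H,S,V=hsv(im)
org,ce,a=comp((H>9)&(H<22)&(S>200)&(V>150),proj(c,(.529,.161,.074)),60);print(ce,rect(c,org,.074))
can,ce,a=comp((S<40)&(V>150),proj(c,(.517,.1255,.042)),60);print(ce,a,rect(c,can,.042))
g0=cv2.morphologyEx(((H>55)&(H<90)&(S>70)).astype(np.uint8),3,np.ones((3,3)))>0
g,ce,a=comp(g0,proj(c,(.517,.1255,.038)),300);print("board",ce,a,rect(c,g,.038))
E
```

```text
time: 24.5
ee_pos: [0.4936, 0.1635, 0.1551]
tcp_rot: [179.9, 0.0, 86.6]
wrist_force: [-0.3, 1.0, 0.3]
opening: 0.0001
grasp_force: 0.0
twist [0.001  0.     0.0043] then travel [-36.7  25.4  95.2] q [ 1.830e+01 -1.000e-01 -3.600e+00  8.650e+01 -0.000e+00  1.112e+02]
[318.51941748 215.24757282] ((526.7603149414062, 162.84425354003906), (15.814411163330078, 28.789873123168945), 69.01029205322266)
[302.74842767 236.56813417] 477 ((517.9505615234375, 129.96192932128906), (22.315261840820312, 24.579017639160156), 87.9672622680664)
board [306.12596899 238.37693798] 1032 ((518.2836303710938, 125.58074951171875), (49.70124435424805, 52.1591911315918), 87.08894348144531)
```

```bash
python3 -m crank '[{"gripper":0,"travel":[-37,26,0],"twist":[0,0,0]},{"gripper":0,"travel":[0,0,50],"twist":[0,0,0]},{"gripper":0,"travel":[0,0,40],"twist":[0,0,0]},{"gripper":0,"travel":[0,0,10],"twist":[0,0,0]},{"gripper":0,"travel":[0,0,0],"twist":[0,0,0]},{"gripper":0,"travel":[0,0,0],"twist":[0,0,0]}]'
for i in 1 2 3 4; do python3 -m crank '[{"gripper":0,"travel":[0,0,4],"twist":[0,0,0]},{"gripper":0,"travel":[0,0,0],"twist":[0,0,0]}]' | egrep 'pos|wrist'; done
```

```text
time: 25.55
ee_pos: [0.5187, 0.1255, 0.0572]
tcp_rot: [179.8, -0.0, 87.0]
wrist_force: [-1.0, -0.5, 0.5]
opening: -0.0002
grasp_force: 0.0
ee_pos: [0.5178, 0.1252, 0.0515]
wrist_force: [0.1, -0.7, 0.0]
ee_pos: [0.5175, 0.1251, 0.0468]
wrist_force: [-0.9, 0.7, -1.5]
ee_pos: [0.5174, 0.125, 0.0428]
wrist_force: [0.4, 0.8, -0.1]
ee_pos: [0.5175, 0.1251, 0.0388]
wrist_force: [-0.2, 0.5, 0.9]
```

```bash
for i in 1 2 3 4 5; do python3 -m crank '[{"gripper":0,"travel":[0,0,2],"twist":[0,0,0]},{"gripper":0,"travel":[0,0,0],"twist":[0,0,0]}]' | egrep 'pos|wrist'; done
```

```text
ee_pos: [0.5178, 0.1251, 0.0373]
wrist_force: [-0.3, -0.4, 2.3]
ee_pos: [0.5178, 0.1251, 0.0354]
wrist_force: [-1.9, 0.4, 4.5]
ee_pos: [0.5178, 0.1251, 0.0335]
wrist_force: [-1.8, 0.3, 6.4]
ee_pos: [0.5179, 0.1251, 0.032]
wrist_force: [-3.8, 0.2, 9.7]
ee_pos: [0.5181, 0.1252, 0.0317]
wrist_force: [-9.4, -2.4, 24.2]
```

The module is down on its stop at 24 N. One numeric check of the packer and button, then I hand in.

```bash
python3 -m crank '[{"gripper":0,"travel":[0,0,0],"twist":[0,0,0]},{"gripper":0,"travel":[0,0,0],"twist":[0,0,0]},{"gripper":0,"travel":[0,0,0],"twist":[0,0,0]}]' | egrep 'pos|wrist'
python3 - <<'E'
from go import *
c=bot.calibration("scene");im=bot.camera("scene");H,S,V=hsv(im)
p=proj(c,(.529,.161,.054))
try: m,ce,a=comp((H>5)&(H<16)&(S>180)&(V>90),p,5);print("grip expect",p,"seen",ce,a)
except ValueError: print("grip hidden")
bot.job_done();o=bot.get_obs();print(o["time"],o["wrist_force"],o["ee_pos"])
E
```

```text
ee_pos: [0.518, 0.1252, 0.0317]
wrist_force: [-9.7, -2.4, 22.7]
grip expect [218.73470637 237.29614858] seen [219.41860465 237.        ] 43
the job is handed in; nothing more can be done
the job is handed in; nothing more can be done
```

I pressed and released the reset button, slid the packer home beside the narrow module, and handed in with the fingers holding that module flush at about 23 N; no verdict came back, and I viewed 12 pictures against the limit of 10.

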